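# Hold the battery carrier up to check for leaks

### The job

I want to look under the battery for acid leaks: take the carrier that has the battery in it by its sprung carrying handle, first draw the handle gently up to its stop while the carrier still stands on the table, pause there for a moment, then lift the carrier straight up until there is at least 10 cm of clear air under it. The battery's caps are off, so keep it level the whole time, hold it still up there for a couple of seconds, and finish while still holding it in the air. Leave the other carrier (with the bit holder and grease pot) and everything else on the table alone.

Things in the scene. Friction and masses are not known exactly. Their poses are not given: they have to be found in the camera images.
- carrier: Carrier to lift: open sheet-metal tray, 84 x 154 mm (x by y), walls 35 mm high, holding a black battery. At the middle of each short end (y = +-70 mm) a dark guide tube, 30 x 13 mm, rises to z = 89 mm. Origin: centre of its underside, on the table at the start; z up, y along its length and handle. Loaded it weighs 0.82 to 0.95 kg, balanced under the handle's middle.
- carrier_grip (a point): Centre of the handle's black ribbed grip bar, 16 mm wide (x), 16 mm high (z), 84 mm long (y); the point's y axis runs along the bar. With the handle in it is 132 mm above the carrier's underside, with 30 mm free between bar and battery; it moves up with the handle. Thin 8 mm steel legs go down at y = +-70 mm.
- carrier_handle (a joint): How far the handle is drawn up out of the carrier, in m: 0 in (down), 0.045 at its stop. A spring pulls it back in: about 2 N when in, 4 N at the stop. That is less than the loaded carrier's weight, so the carrier stays standing until the stop is reached, and the handle stays at its stop while the carrier hangs from it.
- battery_center (a point): Middle of the black motorcycle battery (70 x 113 x 86 mm, 0.45 to 0.58 kg, caps off), which stands loose in the carrier with 4 mm of play, its centre 50 mm above the carrier's underside.
- twin_center (a point): The other carrier, the same in form and size, holding a round bit holder and a grease pot instead of a battery; leave it alone. Point: on its centre line, 47 mm above its underside (which stands on the table); z up, y along its length and its handle.
- meter_center (a point): Multimeter, 128 x 70 x 38 mm, lying on the table; bystander. Point: middle of it.
- caps_center (a point): Black strip of battery caps, 20 x 111 x 11 mm, lying on the table; bystander. Point: middle of it.
- spanner_center (a point): Spanner, 22 x 124 x 6 mm, lying on the table; bystander. Point: middle of it.
- driver_center (a point): Black screwdriver, 21 x 149 x 21 mm, lying on the table; bystander. Point: middle of it.
- water_center (a point): White bottle of battery water, 95 mm across, 182 mm high, standing; bystander. Point: half-way up.
- tub_center (a point): Clear open take-away tub, 119 x 173 x 49 mm, on the table; bystander. Point: half-way up.
Not all that is in view belongs to the job. What is shaped like the carrier but purple is not meant.

How it is judged:
By the outcome, as a careful person would: the job done as asked, in the order asked, and still so for the second after the job is handed in, while the arm keeps its last pose, push and grip.
It also fails if it takes over 42 s, if anything falls off the work surface, if the arm or the gripper's body presses on something with over 40 N, if the wrist force passes 120 N, or if a joint passes its speed limit or range.

### The arm

A 6-joint arm with a two-finger parallel gripper is mounted at the origin on the work surface; the furniture and walls round the work are solid. World frame = base frame: x ahead of the robot, y to its left, z up, the work surface at z = 0. Lengths are in m, angles in rad, forces in N, time in s.
With the tool pointing down it reaches from about 0.2 to 0.875 m from the base axis. Payload 3.4 kg.
Tool frame: the origin (TCP) lies between the finger pads; the fingertips stand 25 mm ahead of it and the grasp point (between the pads) lies 6 mm ahead of it (r.nose_length is the z of the fingertips in the tool frame, in m); z points along the fingers, y is the line along which they close (so a half turn about z gives the same grasp; the last joint's range is limited). The gripper opens to 94 mm and grips with 3 to 60 N. Pads are 16 mm wide; open, the fingers measure 119 mm over their backs; the gripper's body (75 mm by 177 mm) begins 78 mm behind the grasp point.
Start: joints at [-1.282, 0.276, 1.505, -0, 1.361, -0.121], TCP at [0.229, -0.527, 0.206] pointing down, gripper open.
Joint ranges: [-2.89, 2.89], [-0.75, 2.08], [0.22, 2.7], [-1.18, 4.32], [0.11, 2.71], [-2.7, 2.7]. Speed limits (rad/s): [2.57, 2.57, 3.14, 3.14, 3.14, 3.14].

### API

Orientations are given as a unit quaternion [w, x, y, z].
In Python, from plant import r, gripper_to, inverse_kinematics, vision, models, telemetry gives the robot as it stands. Calls block until the motion is done:
- r.move_to(position, orientation): joint-space move of the TCP to a pose.
- r.move_l(position, rot=None, vel=0.15, guard=None): straight line of the TCP; rot=None keeps the orientation; vel is the mean speed in m/s. With guard (N) it stops when the force on the tool has changed by that much, and returns True; else False.
- r.movej(angles): joint-space move.
- gripper_to(opening, f_grip=None): finger opening in m; f_grip is the grip in N (None keeps the last); returns when the fingers have stopped.
- r.hold(seconds).
- inverse_kinematics(position, orientation): joint angles nearest the present ones, or None.
- vision.snapshot(name): name is "scene" or "top"; returns the picture (420x560x3 uint8, red, green, blue); there is no depth.
- vision.get_calibration(name): a dict with "fx", "fy", "cx", "cy" (pixels), "position" and "orientation" of the camera in the world. Camera axes: x right, y down, z forward; pixel columns grow to the right and rows downward; lengths in m; the calibration is good to about 2 mm. A picture is of the moment at which its call begins. get_calibration takes no time and is no camera call.
A pose or a line that the arm cannot do raises r.PlanningError and nothing moves.
- r.sign_off(): hands the job in; it is judged then, once.
Trained networks look in the newest picture that a camera, given by its name, has taken for a name from the list of things; names that differ only in an ending like _2 or _b are one class to them, and where a whole thing is asked for, a point or a joint stands for the part that bears it (a point fixed in the world has none). Each returns a list of dicts, best first, with "score" (0 to 1); they miss things now and then, are a little off and sometimes report something else, mostly with a low value. They report only what shows in the picture. A call takes as long as a camera call. They do not tell look-alikes from the thing itself.
- models.boxes_of(thing, camera): "at" ([x, y, z] in m, in world coordinates, good to about 4 mm: the middle of the surface that is visible of it).
- models.regions_of(thing, camera): "pixels" (420x560 bool, what is visible of it).
- models.mark_of(thing, camera): "at" ([x, y, z] in m, in world coordinates, good to about 4 mm: a listed point, or the origin of a listed thing).
Readings, each from a call of its own:
- telemetry.current_t(): time.
- telemetry.current_joints(): joint angles.
- telemetry.current_dq(): joint speeds.
- telemetry.current_joint_efforts(): joint torques, N m.
- telemetry.current_ee_pos(): TCP position.
- telemetry.current_tool_rot(): TCP orientation.
- telemetry.current_wrist_force(): force on the tool from outside, world axes, zero at the start.
- telemetry.current_torque(): the same for the moment, N m.
- telemetry.current_opening(): finger opening in m.
- telemetry.current_finger_force(): force on a finger pad.
Only numpy, scipy, OpenCV 4.12 (cv2) and the standard library are available. Lean on these libraries where they do the work, as an engineer would, in place of code of your own. Each camera call takes 0.05 s, during which the arm holds its last target. There are 200 camera calls.

## Working session

There is one attempt and no reset: what is moved stays moved. The work goes in short steps, each a Python script; the robot and the scene stay as the last script left them, time stands still between calls to the robot, and variables do not carry over. Pictures are saved under pics/ and viewed, at most 10 in all, crops included, and the job is handed in when it is done.

```bash
mkdir -p pics
cat > h.py <<'E'
import numpy as np, cv2
from plant import r, gripper_to, inverse_kinematics, vision, models, telemetry
from scipy.spatial.transform import Rotation as R
def cal(n):
    c=vision.get_calibration(n); q=c["orientation"]
    return c, R.from_quat([q[1],q[2],q[3],q[0]]).as_matrix(), np.array(c["position"])
def px(n,p):
    c,M,t=cal(n); v=M.T@(np.array(p)-t); return (c["fx"]*v[0]/v[2]+c["cx"], c["fy"]*v[1]/v[2]+c["cy"])
def ray(n,u,v,z):
    c,M,t=cal(n); d=M@np.array([(u-c["cx"])/c["fx"],(v-c["cy"])/c["fy"],1]); return t+d*(z-t[2])/d[2]
E
python3 - <<'E'
from h import *
ims=[vision.snapshot(n) for n in("scene","top")]
for n,i in zip(("scene","top"),ims): cv2.imwrite(f"pics/{n}0.png",i[:,:,::-1])
for th in("carrier","carrier_grip","battery_center","twin_center"):
  for n in("scene","top"):
    for d in models.mark_of(th,n): print(th,n,round(d["score"],2),np.round(d["at"],3),np.round(px(n,d["at"])))
for th in("water_center","tub_center","meter_center"):
    for d in models.mark_of(th,"top")[:2]: print(th,round(d["score"],2),np.round(d["at"],3))
print(telemetry.current_t(), cal("top")[2],cal("scene")[2])
E
```

```text
carrier scene 0.9 [ 0.491  0.064 -0.001] [275. 238.]
carrier scene 0.69 [ 0.192 -0.354  0.001] [314. 347.]
carrier top 0.78 [ 0.49   0.067 -0.001] [246. 182.]
carrier top 0.34 [ 0.505 -0.214  0.047] [343. 171.]
carrier_grip scene 0.86 [0.49  0.068 0.135] [274. 196.]
carrier_grip scene 0.82 [ 0.196 -0.357  0.131] [319. 290.]
carrier_grip top 0.69 [0.49  0.067 0.134] [241. 168.]
carrier_grip top 0.47 [ 0.574 -0.412  0.092] [416. 141.]
battery_center top 0.67 [0.493 0.064 0.048] [245. 176.]
twin_center scene 0.84 [ 0.504 -0.217  0.048] [355. 253.]
twin_center scene 0.28 [ 0.314 -0.365  0.003] [356. 323.]
twin_center top 0.72 [ 0.503 -0.215  0.048] [344. 171.]
water_center 0.91 [ 0.576 -0.413  0.09 ]
tub_center 0.75 [0.548 0.335 0.026]
meter_center 0.7 [ 0.358 -0.104  0.015]
0.65 [ 0.17078405 -0.03453144  1.12351301] [-0.36153757 -0.81134163  0.57015369]
```

View pics/scene0.png

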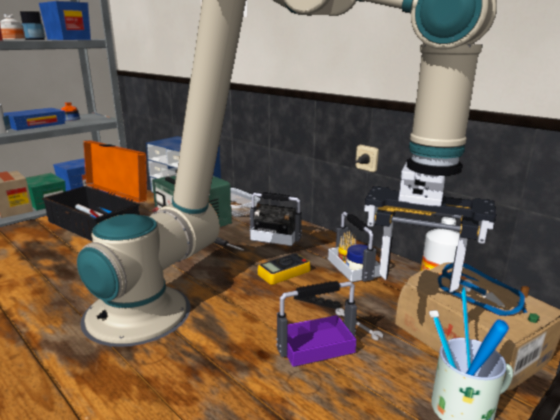

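View pics/top0.png

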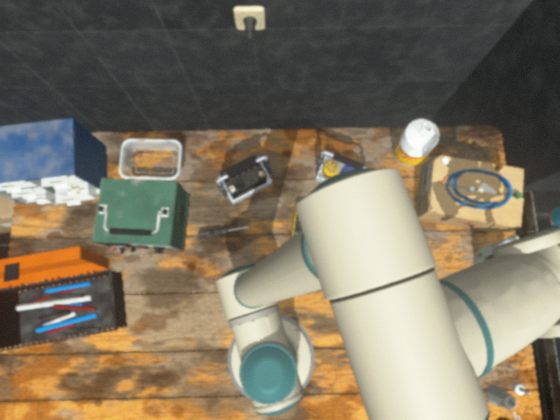

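Candidates, by scene/top pixel:
- Battery carrier: scene (275,220), top (245,178).
- Twin with yellow bit holder and blue pot: scene (352,253), top (340,168).
- Purple tray: scene (317,330).

I choose the first, which holds the black battery, and check it in a crop.

Run:
```python
from h import *
a=cv2.imread("pics/scene0.png")[175:260,225:325]; b=cv2.imread("pics/top0.png")[138:223,195:295]
k=lambda x:cv2.resize(x,(400*1,340),interpolation=cv2.INTER_CUBIC)
cv2.imwrite("pics/crop0.png",np.hstack([k(a),k(b)]))
```

```text
(no output)
```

View pics/crop0.png

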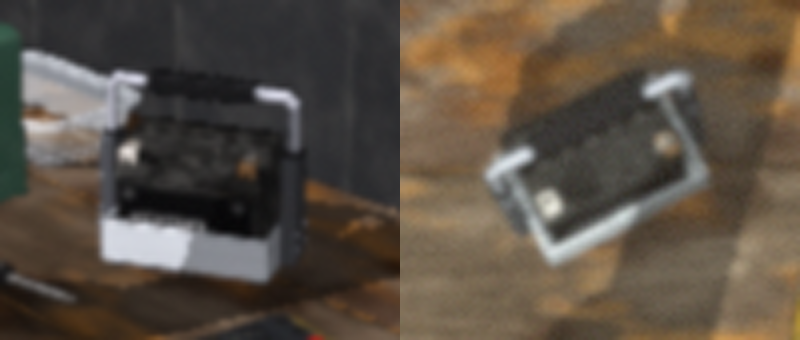

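The crop shows a black battery with bare terminals, under a black ribbed grip bar with bright legs. In the top picture the bar ends are at about (219,180) and (266,157), in the scene at (254,193) and (298,198). So this is the right carrier. Next I get the yaw and move above it.

Run:
```python
from h import *
for n,a,b in(("top",(219,180.5),(266.3,157.5)),("scene",(254,193.5),(298.5,198.5))):
    A=ray(n,*a,.135);B=ray(n,*b,.135);d=A-B
    print(n,A,B,(A+B)/2,np.linalg.norm(d),np.degrees(np.arctan2(d[1],d[0])))
A=ray("top",219,180.5,.135);B=ray("top",266.3,157.5,.135);d=A-B
yaw=np.arctan2(d[1],d[0])   # bar direction; tool y perpendicular
for k in(0,np.pi):
    q=(R.from_euler("z",yaw+k)*R.from_euler("x",np.pi)).as_quat(); q=[q[3],q[0],q[1],q[2]]
    print(q, [inverse_kinematics([.49,.067,z],q) for z in(.26,.30,.126)])
q=telemetry.current_tool_rot();print(q)
```

```text
top [0.45721207 0.1238597  0.135     ] [0.51739581 0.00075134 0.135     ] [0.48730394 0.06230552 0.135     ] 0.13703193461242763 116.05253250405288
scene [0.46183469 0.12269206 0.135     ] [0.52428876 0.00168581 0.135     ] [0.49306173 0.06218894 0.135     ] 0.13617276574579137 117.2992876381108
[np.float64(3.242438765570374e-17), np.float64(0.5295304356860911), np.float64(0.8482909392903467), np.float64(5.194283917738124e-17)] [array([-0.00489962,  0.12627726,  1.5688411 ,  0.        ,  1.44647429,
       -0.45960209]), array([-0.00489962,  0.11235364,  1.48889795,  0.        ,  1.54034106,
       -0.45960209]), array([-0.00489962,  0.21758178,  1.7997252 ,  0.        ,  1.12428567,
       -0.45960209])]
[np.float64(-5.1942839177381234e-17), np.float64(-0.8482909392903466), np.float64(0.5295304356860911), np.float64(3.242438765570375e-17)] [array([-4.89962003e-03,  1.26277264e-01,  1.56884110e+00, -4.44089210e-16,
        1.44647429e+00,  2.68199056e+00]), array([-4.89962003e-03,  1.12353642e-01,  1.48889795e+00, -4.44089210e-16,
        1.54034106e+00,  2.68199056e+00]), array([-4.89962003e-03,  2.17581779e-01,  1.79972520e+00, -4.44089210e-16,
        1.12428567e+00,  2.68199056e+00])]
[7.05700831e-05 9.79075388e-01 2.03497861e-01 9.22772628e-06]
```

```bash
cat >> h.py <<'E'
def quat(deg):
    q=(R.from_euler("z",np.radians(deg))*R.from_euler("x",np.pi)).as_quat(); return [q[3],q[0],q[1],q[2]]
E
python3 - <<'E'
from h import *
r.move_l([.229,-.527,.30],vel=.25)
r.move_to([.49,.064,.30],quat(116.7))
r.move_l([.49,.064,.215],vel=.15)
for n in("scene","top"):
    cv2.imwrite(f"pics/{n}1.png",vision.snapshot(n)[:,:,::-1])
    for d in models.mark_of("carrier_grip",n)[:2]+models.mark_of("carrier",n)[:2]: print(n,d["score"],np.round(d["at"],3))
i=cv2.imread("pics/scene1.png")[110:260,190:340]
j=cv2.imread("pics/top1.png")[110:260,170:320]
cv2.imwrite("pics/c1.png",np.hstack([cv2.resize(x,(400,400),interpolation=cv2.INTER_CUBIC) for x in(i,j)]))
print(telemetry.current_t(),telemetry.current_ee_pos())
E
```

```text
scene 0.64 [ 0.193 -0.354  0.132]
scene 0.51 [0.489 0.067 0.136]
scene 0.93 [ 0.19  -0.355 -0.003]
scene 0.59 [0.494 0.065 0.   ]
top 0.67 [ 0.194 -0.355  0.13 ]
top 0.8 [ 0.492  0.07  -0.   ]
top 0.68 [ 0.195 -0.35  -0.005]
4.4917 [0.49043975 0.06401766 0.21571399]
```

View pics/c1.png

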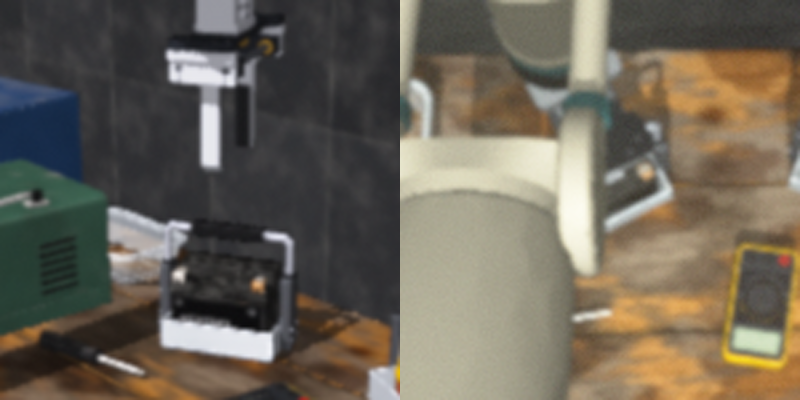

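The fingers hang centred over the bar, which is at about (228,230) in the left panel, and nothing is in the way. I use (0.491, 0.066) as the fused centre, go down and grip.

Run:
```python
from h import *
print(r.move_l([.491,.066,.138],vel=.07,guard=6))
gripper_to(.03,8)
print(telemetry.current_opening(),telemetry.current_wrist_force())
gripper_to(0,8);print(telemetry.current_opening(),telemetry.current_wrist_force())
gripper_to(0,45);r.hold(.3)
print(telemetry.current_opening(),telemetry.current_finger_force(),telemetry.current_wrist_force(),telemetry.current_torque(),telemetry.current_ee_pos(),telemetry.current_t())
cv2.imwrite("pics/c2.png",cv2.resize(vision.snapshot("scene")[110:260,190:340,::-1],(500,500),interpolation=cv2.INTER_CUBIC))
```

```text
False
0.03008259293495894 [ 0.30578417  0.55593388 -0.202252  ]
0.015479901755334561 [0.53848618 0.45564104 0.11739303]
0.014845678898455688 44.99991059303284 [ 0.08986063 -0.12637708  1.32227141] [ 0.04334507 -0.04850868  0.02525674] [0.49096964 0.06599914 0.1380209 ] 7.7083
```

View pics/c2.png

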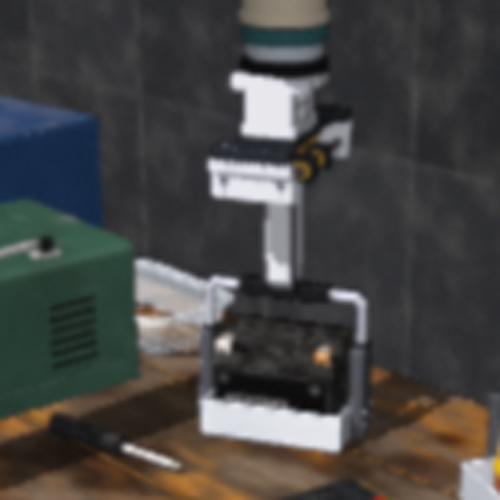

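The bar is gripped at its middle at (280,290) in the crop, with the carrier standing undisturbed. Next I draw the handle up to its stop, watching the force.

Run:
```python
from h import *
p=np.array([.491,.066,.138]); f=lambda:-telemetry.current_wrist_force()[2]
print(f())
for dz in(.02,.041): r.move_l(p+[0,0,dz],vel=.025); print(dz,f())
while dz<.05:
    dz+=.0007; r.move_l(p+[0,0,dz],vel=.01); r.hold(.05); print(round(dz,4),round(f(),2))
    if f()>6: break
r.hold(.8)
print(f(),telemetry.current_torque(),telemetry.current_ee_pos(),telemetry.current_opening(),telemetry.current_t())
```

```text
-1.2434500496343768
0.02 2.413823602467585
0.041 3.6157062283105517
0.0417 4.65
0.0424 4.65
0.0431 5.26
0.0438 4.55
0.0445 4.23
0.0452 6.05
6.877379146625643 [-0.12415233 -0.23141027  0.05529885] [0.4909307  0.06599455 0.18310578] 0.014358949339387094 12.3
```

Run:
```python
from h import *
p=np.array([.491,.066,.1832])
for dz,v in((.006,.01),(.13,.04)):
    r.move_l(p+[0,0,dz],vel=v); r.hold(.2); print(telemetry.current_wrist_force(),telemetry.current_torque(),telemetry.current_opening())
r.hold(.3)
print(telemetry.current_ee_pos(),telemetry.current_t())
for n in("scene",):
    cv2.imwrite("pics/c3.png",cv2.resize(vision.snapshot(n)[60:260,170:370,::-1],(560,560),interpolation=cv2.INTER_CUBIC))
    for d in models.mark_of("carrier",n)[:3]+models.mark_of("carrier_grip",n)[:3]+models.mark_of("battery_center",n)[:2]: print(round(d["score"],2),np.round(d["at"],3))
```

```text
[-0.53624931 -1.09180183 -8.6107056 ] [ 0.02336771 -0.12795549  0.04051877] 0.014461196866921617
[ 0.08530689 -0.63396061 -9.35788627] [-0.00829207 -0.12870503  0.02640238] 0.01434917244591968
[0.49097674 0.06604222 0.31317301] 17.0
0.76 [ 0.193 -0.356  0.   ]
0.55 [0.492 0.063 0.131]
0.89 [ 0.195 -0.355  0.131]
0.63 [0.492 0.065 0.31 ]
0.68 [0.493 0.067 0.179]
```

View pics/c3.png

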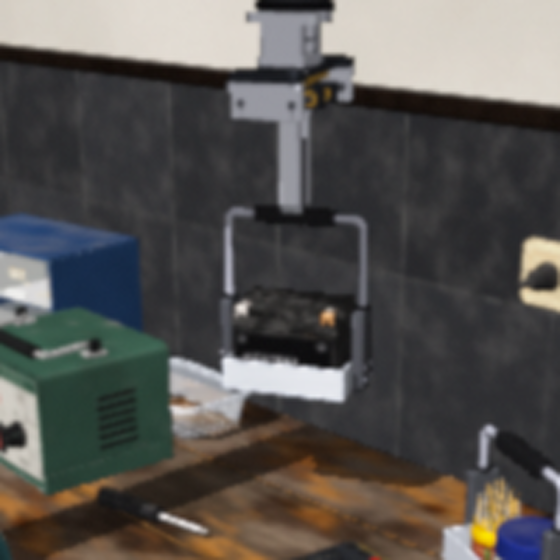

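The carrier hangs level at (290,380) in the crop, with its handle at the stop and about 13 cm of air beneath it. I hold it there for 3 s and hand in.

Run:
```python
from h import *
r.hold(3.0); print(telemetry.current_ee_pos(),telemetry.current_wrist_force(),telemetry.current_t())
print(r.sign_off())
```

```text
[0.49102345 0.06599492 0.31320649] [ 0.95038328  0.12947569 -9.49433312] 20.2
the job is handed in; nothing more can be done
None
```

The battery carrier is in the air, held by its handle, level and still, with about 13 cm of clear air under it. I drew the handle to its stop first, paused about 0.8 s, held for 3 s at the top and handed in at 20.2 s.

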